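# Press candle labels and set out the display

## Task

Get the new candles on show: take the glass lantern by its handle off the wooden plinth and set it down gently, upright, on the grey felt mat, without dropping it. Stand all the candle jars upright on the open bed of the label press, push the press's pedal fully down to its stop and hold it there for about a second with every jar in the press, let the pedal come back up, then stand all the jars upright on the plinth. Leave the ornaments and the soap alone.

Things in the scene. Friction and masses are not known exactly. Their poses are not given: they have to be found in the camera images.
- jar1: Candle jar, an upright cylinder 50 mm across and 72 mm tall, about 0.2 kg, its weight low: dark red wax jar with a paper label round it and a flat brass screw lid (one solid piece). Origin at the centre of its underside, z up. Two or three of the jars are there in a given run; an absent one reads None.
- jar2: Candle jar, an upright cylinder 50 mm across and 72 mm tall, about 0.2 kg, its weight low: dark red wax jar with a paper label round it and a flat brass screw lid (one solid piece). Origin at the centre of its underside, z up. Two or three of the jars are there in a given run; an absent one reads None.
- jar3: Candle jar, an upright cylinder 50 mm across and 72 mm tall, about 0.2 kg, its weight low: dark red wax jar with a paper label round it and a flat brass screw lid (one solid piece). Origin at the centre of its underside, z up. Two or three of the jars are there in a given run; an absent one reads None.
- lantern: Glass candle lantern, 0.5 kg: round dark metal base 76 mm across, glass body, metal cap whose top is at 124 mm, and over it a stiff arched handle of 10 mm round bar, 177 mm tall over all. Origin at the centre of its underside, z up; the handle arch stands in its y-z plane. It starts on the plinth.
- lantern_handle (a point): Middle of the lantern's handle bar, 172 mm above its underside. The bar runs level along this frame's y axis (straight for 48 mm there); there is 43 mm of open height between it and the cap.
- plinth: Fixed low wooden display block, 150 mm (its x) by 260 mm (its y), 30 mm high; origin at the centre of its underside, so its top is at z = 30 mm. Its place and the mat's may be swapped.
- mat: Fixed grey felt mat, 140 mm square, 3 mm thick, lying on the counter; origin at the centre of its underside.
- press_bed (a point): Point on the top face of the label press's bed, 14 mm above the counter. The press is fixed; this frame turns with it (z up). The bed runs from y = -140 to +125 mm, open above and at its ends. Jars stand in a row on it between fence (-x side) and platen (+x side), centres anywhere from y = -110 to +100 mm, 80 mm gap between fence and platen while the pedal is up.
- fence (a point): Point on the inner face of the press's fixed aluminium fence, at x = -38 mm in the press_bed frame, 13 mm above the bed. Fence, platen and the housing behind the platen rise only 26 mm above the bed, so a jar can be held higher up with the fingers closing across the row (along x).
- platen (a joint): Travel of the press's platen, a 255 mm long bar, driven by the pedal: 0 with its face at x = +42 mm in the press_bed frame (pedal up), 0.028 m with the pedal down; it then has slid the jars against the fence and stands 52 mm from it, 2 mm more than a jar's width.
- pedal (a joint): Angle of the press's pedal: 0 up, 0.30 rad fully down on its stop, where it is level. A steel plate 112 x 70 mm beside the +y end of the bed, hinged at its far (+x) end, free end raised towards -x. A spring returns it; at the pad it takes about 7 N to start, 12 N at the stop, a few more with jars in the press.
- pedal_pad (a point): Middle of the top of the black rubber pad on the pedal, 85 mm from the hinge: the point to press straight down. Moves with the pedal: 61 mm above the counter at rest, 36 mm at the stop. In the press_bed frame it lies at y = +172 mm and x = -21 mm at rest, -27 mm at the stop.
- pumpkin: White ceramic pumpkin, 88 mm across, 79 mm tall, origin at the centre of its underside. Bystander: leave it where it is.
- house: White ceramic house ornament, 50 x 60 mm, 90 mm tall, origin at the centre of its underside. Bystander: leave it where it is.
- soap: Pink soap bar with a paper band, 55 x 85 x 28 mm, origin at the centre of its underside. Bystander: leave it where it is.
Not all that is in view belongs to the job. What is shaped like the lantern but orange is not meant.

How it is judged:
On the way, in this order (a step that is already met when the one before it is completed fails the run):
1. all the jars stand upright on the bed of the press, pedal up (x of jar1 in the frame of press_bed between -0.022 and 0.026 m and y of jar1 in the frame of press_bed between -0.14 and 0.125 m and z of jar1 in the frame of press_bed between -0.005 and 0.006 m and angle between each of jar1, jar2, jar3's own z axis and vertical below 0.12 rad and x of jar2 in the frame of press_bed between -0.022 and 0.026 m and y of jar2 in the frame of press_bed between -0.14 and 0.125 m and z of jar2 in the frame of press_bed between -0.005 and 0.006 m and x of jar3 in the frame of press_bed between -0.022 and 0.026 m and y of jar3 in the frame of press_bed between -0.14 and 0.125 m and z of jar3 in the frame of press_bed between -0.005 and 0.006 m and value of joint pedal below 0.06 rad), for 0.2 s.
2. the pedal is held down to its stop (0.27 rad or more) for half a second with all the jars in the press (x of jar1 in the frame of press_bed between -0.022 and 0.026 m and y of jar1 in the frame of press_bed between -0.14 and 0.125 m and z of jar1 in the frame of press_bed between -0.005 and 0.006 m and angle between each of jar1, jar2, jar3's own z axis and vertical below 0.12 rad and x of jar2 in the frame of press_bed between -0.022 and 0.026 m and y of jar2 in the frame of press_bed between -0.14 and 0.125 m and z of jar2 in the frame of press_bed between -0.005 and 0.006 m and x of jar3 in the frame of press_bed between -0.022 and 0.026 m and y of jar3 in the frame of press_bed between -0.14 and 0.125 m and z of jar3 in the frame of press_bed between -0.005 and 0.006 m and value of joint pedal above 0.27 rad), for 0.5 s.
At the end, for the whole second after the job is handed in: Every jar that is there stands upright (within 0.12 rad) and still on top of the plinth, its centre over the plinth; the lantern stands upright and still on the felt mat, its centre within 45 mm of the mat's in x and in y; the pedal is back up (x of jar1 in the frame of plinth between -0.075 and 0.075 m and y of jar1 in the frame of plinth between -0.13 and 0.13 m and z of jar1 in the frame of plinth between 0.025 and 0.036 m and angle between each of jar1, jar2, jar3's own z axis and vertical below 0.12 rad and linear speed of each of jar1, jar2, jar3, lantern below 0.03 m/s and x of jar2 in the frame of plinth between -0.075 and 0.075 m and y of jar2 in the frame of plinth between -0.13 and 0.13 m and z of jar2 in the frame of plinth between 0.025 and 0.036 m and x of jar3 in the frame of plinth between -0.075 and 0.075 m and y of jar3 in the frame of plinth between -0.13 and 0.13 m and z of jar3 in the frame of plinth between 0.025 and 0.036 m and x of lantern in the frame of mat between -0.045 and 0.045 m and y of lantern in the frame of mat between -0.045 and 0.045 m and z of lantern in the frame of mat between 0 and 0.008 m and angle between lantern's own z axis and vertical below 0.1 rad and value of joint pedal below 0.05 rad); the robot touches nothing.
It fails at once if the lantern is dropped (moves faster than 0.5 m/s while the gripper is not touching it) (linear speed of lantern above 0.5 m/s and contact force between the fingers and lantern below 0.05 N).
It fails at once if the pumpkin is moved more than 30 mm or tipped (distance of pumpkin from where it was at the start of the episode above 0.03 m or angle between pumpkin's own z axis and vertical above 0.3 rad).
It fails at once if the house is moved more than 30 mm or tipped (distance of house from where it was at the start of the episode above 0.03 m or angle between house's own z axis and vertical above 0.3 rad).
It fails at once if the soap is moved more than 30 mm or tipped (distance of soap from where it was at the start of the episode above 0.03 m or angle between soap's own z axis and vertical above 0.3 rad).
Of jar1, jar2, jar3 only 2 to 3 are there at a start; the rules pass over those that are not, and their reading is None.
At some moment in a run one of jar1, jar2, jar3 may be knocked a few centimetres aside while the robot is not near it.
It also fails if it takes over 210 s, if anything falls off the work surface, if the arm or the gripper's body presses on something with over 40 N, if the wrist force passes 120 N, or if a joint passes its speed limit or range.

## Robot

A 7-joint arm with a two-finger parallel gripper is mounted at the origin on the work surface. World frame = base frame: x ahead of the robot, y to its left, z up, the work surface at z = 0. Lengths are in m, angles in rad, forces in N, time in s.
With the tool pointing down it reaches from about 0.425 to 1.025 m from the base axis. Payload 9.4 kg.
Tool frame: the origin (TCP) lies on the front face of the gripper's body, between the roots of the fingers; the fingertips stand 73 mm ahead of it and the grasp point (between the pads) lies 54 mm ahead of it; z points along the fingers, y is the line along which they close (so a half turn about z gives the same grasp; the last joint's range is limited). The gripper opens to 85 mm and grips with 20 to 120 N. Pads are 22 mm wide; open, the fingers measure 114 mm over their backs; the gripper's body (76 mm by 85 mm) begins 54 mm behind the grasp point. The pads swing forward as they close: fully open they stand 13 mm farther back than shut.
Start: joints at [1.041, 0.599, -0.003, 1.599, 0.002, 0.943, -0.08], TCP at [0.317, -0.652, 0.304] pointing down, gripper open.
Joint ranges: [-2.57, 2.57], [-0.35, 1.97], [-1.29, 1.29], [0.11, 2.56], [-1.05, 4.19], [0.11, 1.86], [-2.63, 2.63]. Speed limits (rad/s): [2.22, 2.22, 3.01, 3.01, 3.14, 3.14, 3.14].

## Interface

Orientations are given as a unit quaternion [w, x, y, z].
In Python, from station import arm, readout, vision, sign_off, spotter gives the robot as it stands. Calls block until the motion is done:
- arm.movep(position, orientation): joint-space move of the TCP to a pose.
- arm.movel(position, vel=0.15, ori=None): straight line of the TCP; ori=None keeps the orientation; vel is the mean speed in m/s.
- arm.goto_joints(angles): joint-space move.
- arm.gripper_to(opening): finger opening in m; the grip force is fixed at half the most; returns when the fingers have stopped.
- arm.hold(seconds).
- arm.solve_ik(position, orientation): joint angles nearest the present ones, or None.
- readout.observe(): the state.
- vision.get_image(name): name is "scene" or "top" or "wrist"; returns a dict with "pixels" (384x512x3 uint8, red, green, blue), "camera_matrix" (3x3 intrinsics, pixels), "rvec" (rotation vector, rad) and "tvec" (3), from world to camera coordinates, as OpenCV has them. Camera axes: x right, y down, z forward; pixel columns grow to the right and rows downward; lengths in m; the calibration is good to about 2 mm. A picture is of the moment at which its call begins. There is no depth.
A pose or a line that the arm cannot do raises arm.Unreachable and nothing moves.
- sign_off(): hands the job in; it is judged then, once.
Trained networks look in a picture, given as the dict that the camera call returned (one of the last four; its "shot" number tells which), for a name from the list of things; names that differ only in an ending like _2 or _b are one class to them, and where a whole thing is asked for, a point or a joint stands for the part that bears it (a point fixed in the world has none). Each returns a list of dicts, best first, with "conf" (0 to 1); they miss things now and then, are a little off and sometimes report something else, mostly with a low value. They report only what shows in the picture. A call takes as long as a camera call. They do not tell look-alikes from the thing itself.
- spotter.recognise(picture, name): "position" ([x, y, z] in m, in world coordinates, good to about 4 mm: the middle of the surface that is visible of it).
- spotter.cut_out(picture, name): "pixels" (384x512 bool, what is visible of it).
The state is a dict: "t": time; "q": joint angles; "dq": joint speeds; "joint_efforts": joint torques, N m; "ee_pos": TCP position; "orientation": TCP orientation; "contact_force": force on the tool from outside, world axes, zero at the start; "ft_torque": the same for the moment, N m; "finger_gap": finger opening in m; "finger_force": force on a finger pad.
Only numpy, scipy, OpenCV 4.12 (cv2) and the standard library are available. Lean on these libraries where they do the work, as an engineer would, in place of code of your own. Each camera call takes 0.05 s, during which the arm holds its last target. There are 200 camera calls.

## Working session

There is one attempt and no reset: what is moved stays moved. The work goes in short steps, each a Python script; the robot and the scene stay as the last script left them, time stands still between calls to the robot, and variables do not carry over. Pictures are saved under pics/ and viewed, at most 14 in all, crops included, and the job is handed in when it is done.

```bash
mkdir -p pics; ls; cat > h.py <<'E'
import numpy as np, cv2
from station import arm, readout, vision, sign_off, spotter
def save(p,name): cv2.imwrite(f'pics/{name}.png', p['pixels'][:,:,::-1])
def P(p):
    R=cv2.Rodrigues(np.array(p['rvec'],float))[0]; return np.array(p['camera_matrix']),R,np.array(p['tvec'],float).reshape(3)
def proj(p,X):
    K,R,t=P(p); c=R@np.array(X,float)+t; u=K@c; return u[:2]/u[2]
def onz(p,uv,z):
    K,R,t=P(p); d=R.T@np.linalg.inv(K)@np.array([uv[0],uv[1],1.]); o=-R.T@t; return o+d*(z-o[2])/d[2]
def tri(ps,uvs):
    A=[];b=[]
    for p,uv in zip(ps,uvs):
        K,R,t=P(p); d=R.T@np.linalg.inv(K)@np.array([uv[0],uv[1],1.]); d/=np.linalg.norm(d); o=-R.T@t
        M=np.eye(3)-np.outer(d,d); A.append(M); b.append(M@o)
    return np.linalg.solve(sum(A),sum(b))
E
python3 - <<'E'
from h import *
print({k:np.round(v,3) for k,v in readout.observe().items()})
for n in ['scene','top']:
    p=vision.get_image(n); save(p,n+'0'); K,R,t=P(p); print(n,K.round(1).tolist(),'cam',(-R.T@t).round(3))
    for o in ['jar1','lantern','lantern_handle','plinth','mat','fence','platen','pedal','pedal_pad','pumpkin','house','soap']:
        for d in spotter.recognise(p,o):
            print(o,round(float(d['conf']),2),np.round(d['position'],3),proj(p,d['position']).round())
E
```

```text
pics
{'t': np.float64(0.0), 'q': array([ 1.041,  0.6  , -0.003,  1.6  ,  0.002,  0.943, -0.08 ]), 'dq': array([-0.   ,  0.002,  0.   ,  0.001,  0.   , -0.   ,  0.   ]), 'joint_efforts': array([ 1.0000e-03, -7.7645e+01,  1.5660e+00, -2.5801e+01,  1.2000e-02,
        9.0000e-03,  0.0000e+00]), 'ee_pos': array([ 0.317, -0.652,  0.303]), 'orientation': array([-0.001,  0.974,  0.224, -0.   ]), 'contact_force': array([-0.529, -1.124, -1.166]), 'ft_torque': array([ 0.031, -0.013,  0.016]), 'finger_force': np.float64(0.0), 'finger_gap': np.float64(0.086)}
scene [[400.0, 0.0, 260.5], [0.0, 400.0, 189.4], [0.0, 0.0, 1.0]] cam [ 1.519 -0.436  1.013]
jar1 0.81 [ 0.457 -0.031  0.054] [252. 183.]
jar1 0.59 [ 0.468 -0.099  0.055] [236. 189.]
lantern 0.94 [ 0.701 -0.48   0.094] [138. 259.]
lantern 0.82 [ 0.557 -0.41   0.122] [151. 213.]
lantern 0.2 [0.547 0.186 0.039] [315. 187.]
lantern_handle 0.91 [ 0.699 -0.482  0.092] [137. 259.]
lantern_handle 0.76 [ 0.555 -0.407  0.128] [152. 211.]
plinth 0.85 [ 0.55  -0.361  0.032] [170. 228.]
mat 0.97 [ 0.599 -0.095  0.005] [250. 222.]
fence 0.62 [0.542 0.23
[... 834 characters left out ...]
  0.003] [279. 198.]
mat 0.64 [0.543 0.188 0.04 ] [204. 210.]
fence 0.73 [0.513 0.238 0.016] [191. 218.]
platen 0.84 [0.543 0.187 0.037] [204. 210.]
platen 0.66 [ 0.524 -0.398  0.147] [373. 213.]
pedal 0.59 [0.522 0.378 0.058] [150. 215.]
pedal_pad 0.9 [0.522 0.369 0.054] [153. 215.]
pedal_pad 0.71 [ 0.455 -0.101  0.072] [283. 234.]
pedal_pad 0.68 [ 0.688 -0.345  0.076] [350. 170.]
pumpkin 0.75 [0.753 0.11  0.048] [226. 154.]
pumpkin 0.55 [ 0.591 -0.089  0.002] [279. 198.]
pumpkin 0.31 [ 0.688 -0.345  0.075] [350. 170.]
house 0.86 [ 0.687 -0.344  0.073] [350. 170.]
soap 0.66 [0.525 0.376 0.054] [151. 214.]
soap 0.56 [ 0.782 -0.079  0.026] [276. 148.]
soap 0.53 [0.513 0.234 0.017] [192. 218.]
```

```bash
python3 -c "
import cv2
for n in ['scene','top']:
    i=cv2.imread(f'pics/{n}0.png'); j=i[110:300,90:430] if n=='scene' else i[130:280,110:450]
    cv2.imwrite(f'pics/{n}0c.png',cv2.resize(j,None,fx=2.35,fy=2.35,interpolation=cv2.INTER_CUBIC))
"
```

```text
(no output)
```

View pics/scene0c.png

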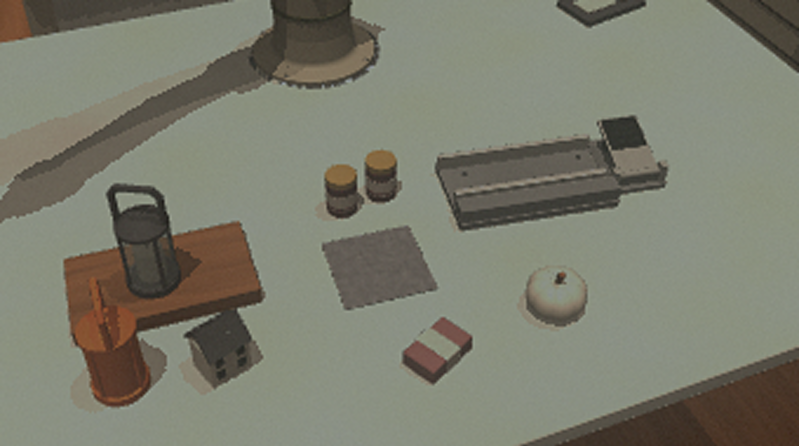

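View pics/top0c.png

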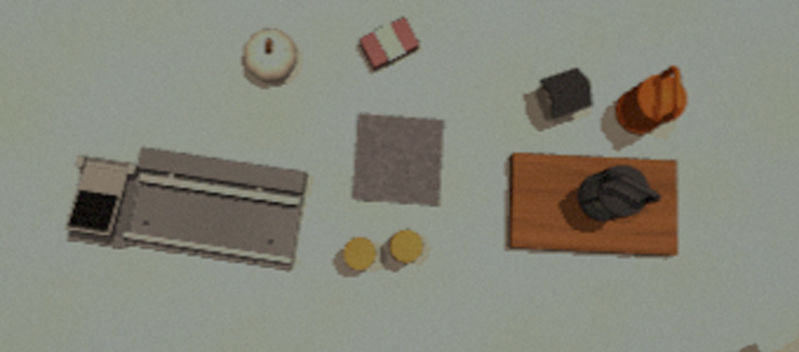

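The pictures show two jars at top-image crop pixels (358,255) and (406,246), and the dark lantern on the plinth at (615,195), with the orange look-alike at (652,105). The mat is at (398,160), and the press is on the left with the fence nearer the robot and the pedal at (97,200). Next I'll take closer wrist views.

```bash
cat >> h.py <<'E'
def down(psi): return [0.,float(np.cos(psi/2)),float(np.sin(psi/2)),0.]   # tool x at yaw psi, closing axis at yaw psi-90deg
def go(x,y,z,psi): arm.movep([float(x),float(y),float(z)],down(psi))
def look(x,y,z,psi,name=None):
    go(x,y,z,psi); arm.hold(0.3); p=vision.get_image('wrist')
    if name: save(p,name)
    return p
def cents(p,name,minconf=0.3):
    out=[]
    for d in spotter.cut_out(p,name):
        m=np.array(d['pixels']).astype(np.uint8)
        if d['conf']>=minconf and m.any(): out.append((float(d['conf']),m))
    return out
E
python3 - <<'E'
from h import *
import pickle
S={}
for n,x,y,z in [('lanA',0.50,-0.42,0.45),('lanB',0.57,-0.36,0.45),('jars',0.46,-0.07,0.40),('prA',0.52,0.22,0.45),('prB',0.50,0.15,0.45)]:
    try:
        p=look(x,y,z,0.0,n); S[n]=p
        K,R,t=P(p); print(n,'cam',(-R.T@t).round(3),'axis',R[2].round(2),'f',K[0,0],readout.observe()['q'].round(2))
        for o in {'l':['lantern','lantern_handle','plinth'],'j':['jar1','mat'],'p':['fence','platen','pedal_pad']}[n[0]]:
            for d in spotter.recognise(p,o): 
                if d['conf']>.4: print(' ',o,round(float(d['conf']),2),np.round(d['position'],3),proj(p,d['position']).round())
    except arm.Unreachable as e: print(n,'unreach',e)
pickle.dump(S,open('S.pkl','wb'))
tiles=[S[k]['pixels'][:,:,::-1] for k in S]; 
while len(tiles)<4: tiles.append(tiles[0]*0)
m=lambda a,b: cv2.resize(np.hstack([a,b]),(800,300),interpolation=cv2.INTER_AREA)
cv2.imwrite('pics/tile1.png',np.vstack([m(S['lanA']['pixels'][:,:,::-1],S['lanB']['pixels'][:,:,::-1]),m(S['prA']['pixels'][:,:,::-1],S['prB']['pixels'][:,:,::-1])]))
E
```

```text
lanA cam [ 0.57  -0.421  0.52 ] axis [-0.27  0.   -0.96] f 277.24661070030623 [ 0.53  0.39  0.13  1.6  -0.05  1.15 -0.91]
  lantern 0.73 [ 0.666 -0.476  0.116] [301.  35.]
  lantern 0.66 [ 0.536 -0.409  0.152] [250. 139.]
  lantern_handle 0.63 [ 0.54  -0.41   0.151] [250. 135.]
  plinth 0.64 [ 0.531 -0.386  0.031] [239. 135.]
lanB cam [ 0.639 -0.361  0.521] axis [-0.27  0.   -0.96] f 277.24661070030623 [ 0.41  0.42  0.11  1.55 -0.05  1.17 -1.05]
  lantern 0.72 [ 0.693 -0.359  0.076] [257.  75.]
  lantern 0.65 [ 0.674 -0.476  0.119] [343.  86.]
  lantern_handle 0.89 [ 0.674 -0.476  0.119] [343.  86.]
  lantern_handle 0.7 [ 0.545 -0.405  0.152] [290. 184.]
  plinth 0.57 [ 0.537 -0.367  0.03 ] [262. 171.]
jars cam [ 0.53 -0.07  0.47] axis [-0.27  0.   -0.96] f 277.24661070030623 [ 0.02  0.17  0.01  2.05 -0.    0.92 -1.54]
  jar1 0.91 [ 0.454 -0.101  0.078] [279. 167.]
  jar1 0.87 [ 0.445 -0.032  0.073] [232. 173.]
  jar1 0.46 [ 0.664 -0.335  0.043] [454.   9.]
  mat 0.57 [ 0.603 -0.094  0.001] [273.  64.]
prA cam [0.59  0.219 0.52 ] axis [-0.27  0.   -0.96] f 277.24661070030623 [-0.39  0.27 -0.15  1.78  0.04  1.1  -2.12]
  fence 0.6 [0.525 0.236 0.032] [249. 151.]
  platen 0.94 [0.542 0.192 0.038] [274. 141.]
  pedal_pad 0.68 [0.524 0.376 0.054] [165. 153.]
prB cam [0.57  0.151 0.52 ] axis [-0.27  0.   -0.96] f 277.24661070030623 [-0.3   0.21 -0.13  1.86  0.03  1.07 -2.01]
  fence 0.71 [0.523 0.239 0.031] [208. 140.]
  platen 0.73 [0.542 0.194 0.034] [233. 129.]
  pedal_pad 0.57 [0.522 0.373 0.054] [125. 142.]
```

View pics/tile1.png

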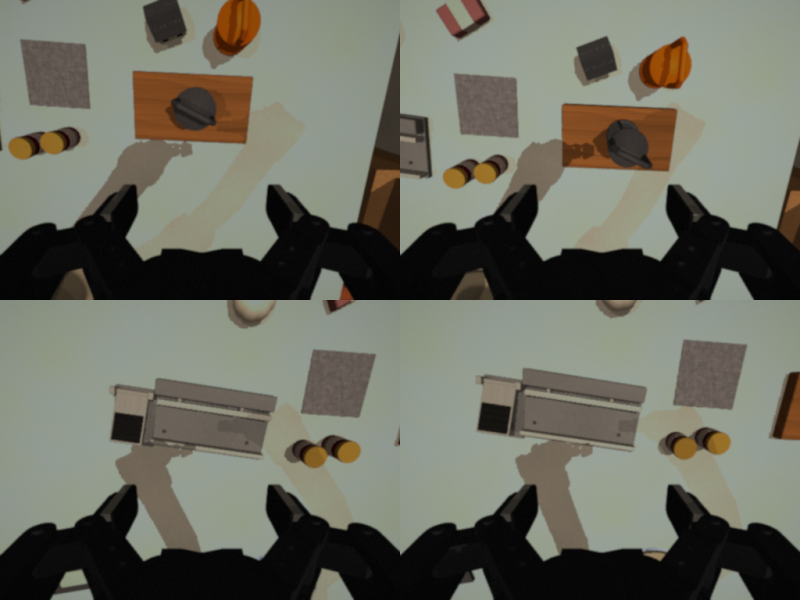

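The wrist views show the lantern's handle running diagonally (bar from upper-left to lower-right at tile (195,105) in lanA). I'll zoom in for exact pixels.

```bash
python3 - <<'E'
import cv2,numpy as np
def c(n,x,y,w,h,f):
    i=cv2.imread(f'pics/{n}.png')[y:y+h,x:x+w]; return cv2.resize(i,None,fx=f,fy=f,interpolation=cv2.INTER_CUBIC)
a=np.hstack([c('lanA',205,95,80,60,5),c('lanB',250,140,80,60,5)])
b=np.hstack([c('prA',135,90,228,120,1.7542),])
b=np.hstack([cv2.resize(c('prA',135,90,100,75,4),(400,300)),cv2.resize(c('prA',260,90,100,75,4)[:, :],(400,300))])
cv2.imwrite('pics/z1.png',np.vstack([a,b]))
E
```

```text
(no output)
```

View pics/z1.png

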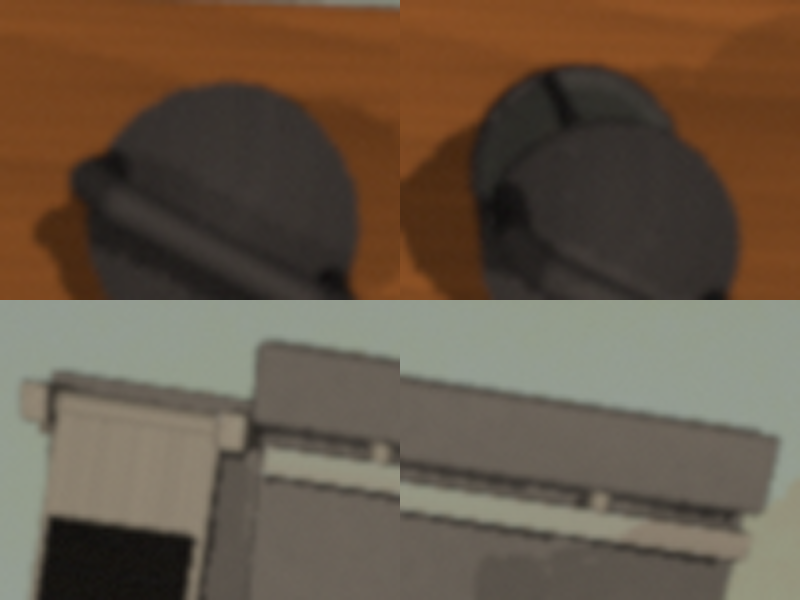

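```bash
python3 - <<'E'
from h import *
import pickle
S=pickle.load(open('S.pkl','rb')); p=S['prA']
for uv in [(201.2,134.5),(343.7,155)]: print(onz(p,uv,.04).round(4))
for n,x,y in [('hA',0.54,-0.43),('hB',0.50,-0.39)]:
    S[n]=look(x,y,0.37,0.0,n)
pickle.dump(S,open('S.pkl','wb'))
for psi in (1.2,-1.94):
    q=arm.solve_ik([.54,-.407,.3],down(psi)); print(psi,None if q is None else np.round(q,2))
def c(n,x,y,w,h,f): return cv2.resize(cv2.imread(f'pics/{n}.png')[y:y+h,x:x+w],None,fx=f,fy=f,interpolation=cv2.INTER_CUBIC)
u=proj(S['hA'],[.54,-.408,.19]);v=proj(S['hB'],[.54,-.408,.19]);print(u,v)
ua=(u-[50,37]).astype(int);va=(v-[50,37]).astype(int);print(ua,va)
cv2.imwrite('pics/z2.png',np.vstack([np.hstack([c('hA',*ua,100,75,4),c('hB',*va,100,75,4)]),np.hstack([c('prA',130,135,100,75,4),c('prA',260,135,100,75,4)])]))
E
```

```text
[0.5539 0.3162 0.04  ]
[0.5184 0.0707 0.04  ]
1.2 [ 0.62  0.54 -0.09  1.72  0.06  0.88  0.13]
-1.94 [ 0.13  0.63  0.7   1.75 -0.49  0.94 -2.47]
[235.47706708 190.17144793] [277.91287435 147.51736206]
[185 153] [227 110]
```

View pics/z2.png

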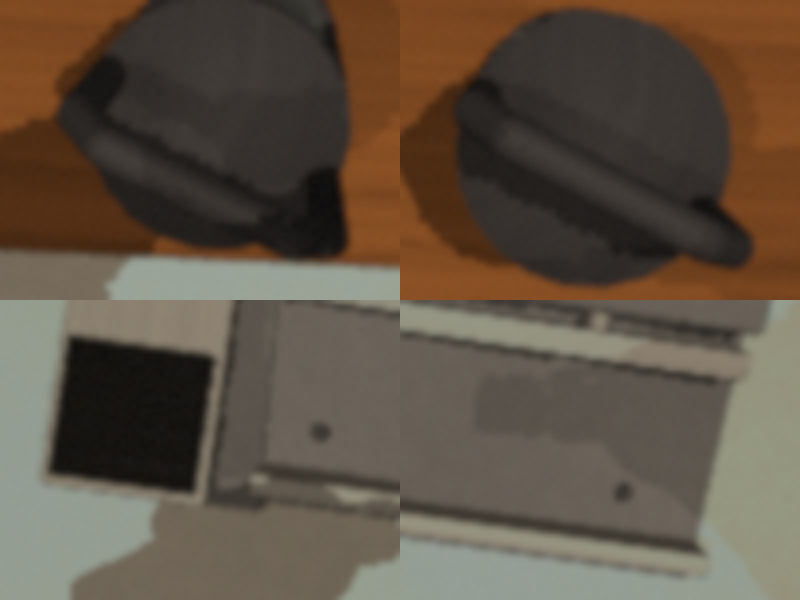

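```bash
python3 - <<'E'
from h import *
import pickle
S=pickle.load(open('S.pkl','rb')); p=S['prA']; ps=[S['hA'],S['hB']]
for a,b in [((200,172),(207,175)),((80,110),(78,103)),((320,232),(338,245))]:
    print('handle',tri(ps,[(185+a[0]/4,153+a[1]/4),(227+b[0]/4,110+b[1]/4)]).round(4))
th=np.arctan2(-.0355,.2455); ex=np.array([np.cos(th),np.sin(th)]); ey=np.array([-np.sin(th),np.cos(th)])
for uv in [(260,189.25),(333.75,198)]:
    q=onz(p,uv,.04)[:2]; print('fence',q.round(4),'gap',(np.array([.5539,.3162])-q)@ex)
pad=onz(p,(163,164),.061)[:2]; print('pad',pad.round(4))
print('platen rel pad', (np.array([.5539,.3162])-pad)@ex,'want .063', 'bed edge y',[((onz(p,uv,.04)[:2]-pad)@ey).round(4) for uv in [(201.2,134.5),(343.7,155)]])
bed=pad+.021*ex-.172*ey; print('bed origin from pad',bed,'th',th)
for uv in [(260+300/4,135+(345-300)/4+10)]: pass
# mat, plinth rects from top and wrist, jars
t=vision.get_image('top')
for pic,n in [(t,'top'),]:
    for o,z in [('mat',.003),('plinth',.03)]:
        for cf,m in cents(pic,o)[:2]:
            c=max(cv2.findContours(m,cv2.RETR_EXTERNAL,cv2.CHAIN_APPROX_NONE)[0],key=cv2.contourArea)[:,0]
            g=np.array([onz(pic,uv,z)[:2] for uv in c],np.float32); r=cv2.minAreaRect(g); print(n,o,round(cf,2),np.round(r[0],4),np.round(r[1],3),round(r[2],1))
for d in spotter.recognise(t,'jar1'): print('jar',d['conf'],np.round(d['position'],3))
E
```

```text
handle [ 0.5354 -0.4082  0.195 ]
handle [ 0.5505 -0.3803  0.1936]
handle [ 0.5212 -0.4366  0.1985]
fence [0.457  0.2161] gap 0.08160611884460559
fence [0.4402 0.0823] gap 0.0790272876647181
pad [0.5071 0.3789]
platen rel pad 0.055327912168499783 want .063 bed edge y [np.float64(-0.0553), np.float64(-0.3034)]
bed origin from pad [0.50322928 0.20565053] th -0.14360742921911152
top mat 0.91 [ 0.5943 -0.0911] [0.139 0.139] 86.1
top plinth 0.96 [ 0.5217 -0.3938] [0.262 0.15 ] 87.2
top plinth 0.64 [ 0.7804 -0.0768] [0.062 0.088] 25.4
jar 0.5 [ 0.442 -0.03   0.076]
```

```bash
cat > lan.py <<'E'
from h import *
F=lambda: np.round(readout.observe()['contact_force'],1)
x,y,psi=.5357,-.4085,1.09
go(x,y,.36,psi); arm.gripper_to(0.07); arm.movel([x,y,.253],vel=.1)
print('f',F()); arm.gripper_to(0.0); print('gap',readout.observe()['finger_gap'],readout.observe()['finger_force'])
arm.movel([x,y,.36],vel=.08); o=readout.observe(); print('gap',o['finger_gap'],F())
p=vision.get_image('scene'); save(p,'lift')
E
python3 lan.py; python3 -c "
import cv2;i=cv2.imread('pics/lift.png')[120:300,60:300];cv2.imwrite('pics/liftc.png',cv2.resize(i,None,fx=2.5,fy=2.5))"
```

```text
f [-0.5 -0.1  0.1]
gap 0.007936728033046719 58.43549966812134
gap 0.00786527745925349 [ 0.  -0.2 -4.8]
```

View pics/liftc.png

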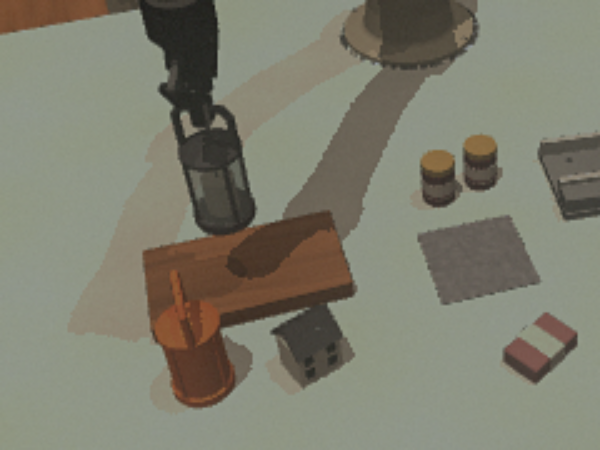

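The lantern hangs upright from the gripper at crop pixel (215,170), with 4.8 N of load. Carrying it to the mat now.

```bash
python3 - <<'E'
from h import *
F=lambda: readout.observe()['contact_force'][2]
x,y=.594,-.091
arm.movel([x,y,.36],vel=.12); f0=F(); print('f0',f0)
arm.movel([x,y,.238],vel=.08); z=.238; arm.hold(.3)
while z>.214:
    z-=.002; arm.movel([x,y,z],vel=.02); arm.hold(.1); f=F()
    if f>f0+3.5: break
print('z',z,'f',f)
arm.gripper_to(.03); arm.hold(.3); arm.gripper_to(.07); arm.hold(.2); arm.movel([x,y,.34],vel=.1)
go(.50,-.12,.42,0.); arm.hold(.3)
w=vision.get_image('wrist'); s=vision.get_image('scene')
save(w,'w1'); save(s,'s1')
print('t',readout.observe()['t'])
for p in (w,s):
  for o in ('lantern','jar1'):
    for d in spotter.recognise(p,o): print(o,round(float(d['conf']),2),np.round(d['position'],3))
cv2.imwrite('pics/t2.png',np.hstack([cv2.resize(w['pixels'][:,:,::-1],(400,300)),cv2.resize(s['pixels'][120:300,140:380,::-1],(400,300))]))
for psi in (1.436,-1.706):
  for q in ([.454,-.10,.12],[.445,-.03,.12],[.5,.2,.12]): 
    r=arm.solve_ik(q,down(psi)); print(psi,q,None if r is None else np.round(r,2))
E
```

```text
f0 -4.163960169632383
z 0.22599999999999998 f -0.27575765924261164
t 26.8917
lantern 0.96 [ 0.667 -0.451  0.04 ]
lantern 0.64 [ 0.592 -0.093  0.123]
jar1 0.92 [ 0.445 -0.032  0.077]
jar1 0.81 [ 0.458 -0.1    0.075]
lantern 0.94 [ 0.7   -0.481  0.095]
lantern 0.91 [ 0.62  -0.102  0.1  ]
lantern 0.54 [ 0.468 -0.103  0.057]
jar1 0.75 [ 0.453 -0.029  0.07 ]
jar1 0.75 [ 0.468 -0.104  0.056]
jar1 0.44 [ 0.715 -0.351  0.064]
1.436 [0.454, -0.1, 0.12] [ 0.12  0.62 -0.04  2.33  0.12  0.19 -0.16]
1.436 [0.445, -0.03, 0.12] [-0.03  0.62 -0.04  2.37  0.15  0.16 -0.34]
1.436 [0.5, 0.2, 0.12] [-0.43  0.66 -0.08  2.16  0.15  0.33 -0.77]
-1.706 [0.454, -0.1, 0.12] [-0.14  0.66  0.35  2.34 -0.9   0.27 -2.26]
-1.706 [0.445, -0.03, 0.12] [-0.29  0.65  0.34  2.38 -1.    0.24 -2.31]
-1.706 [0.5, 0.2, 0.12] [ 0.2   0.94 -1.11  2.12  1.16  0.91  1.39]
```

View pics/t2.png

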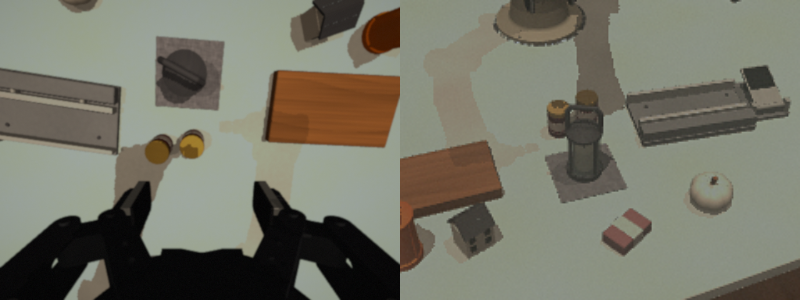

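```bash
cat >> h.py <<'E'
def lids(p):
    hsv=cv2.cvtColor(p['pixels'],cv2.COLOR_RGB2HSV); m=cv2.inRange(hsv,(16,110,70),(32,255,255))
    m=cv2.morphologyEx(m,cv2.MORPH_OPEN,np.ones((3,3),np.uint8)); n,_,st,c=cv2.connectedComponentsWithStats(m)
    return [(c[i],int(st[i,4])) for i in range(1,n) if st[i,4]>60]
def jars(x,y,z=.32,dy=.05,name=None):
    a=look(x,y-dy,z,0.,name and name+'a'); b=look(x,y+dy,z,0.,name and name+'b'); out=[]
    for ca,na in lids(a):
        Xa=onz(a,ca,.072); best=min(lids(b),key=lambda e:np.linalg.norm(onz(b,e[0],.072)-Xa),default=None)
        if best is not None: X=tri([a,b],[ca,best[0]]); out.append((X,na,best[1]))
    return out
TH=-.135; EX=np.array([np.cos(TH),np.sin(TH)]); EY=np.array([-np.sin(TH),np.cos(TH)]); O=np.array([.4954,.2069])
def press(x,y): return O+x*EX+y*EY
E
python3 - <<'E'
from h import *
for X,a,b in jars(.46,-.07,name='j'): print(X.round(4),a,b)
cv2.imwrite('pics/t3.png',np.hstack([cv2.resize(cv2.imread(f'pics/j{k}.png'),(400,300)) for k in 'ab']))
print(readout.observe()['t'])
E
```

```text
[ 0.4562 -0.0991  0.07  ] 1355 1330
[ 0.4443 -0.0282  0.0678] 1302 1292
28.7833
```

View pics/t3.png

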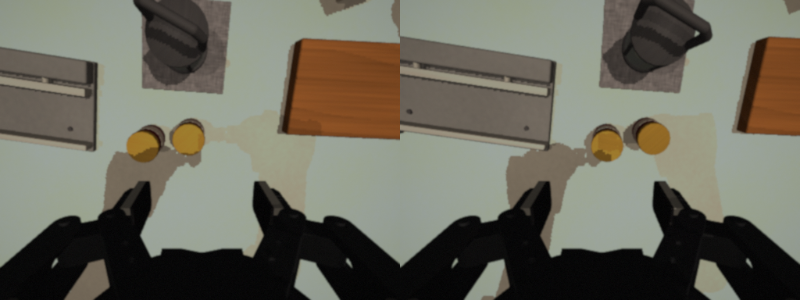

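```bash
cat >> h.py <<'E'
PSI=TH+np.pi/2
def F(): return readout.observe()['contact_force'][2]
def pick(x,y,zb,psi=PSI,psi_ok=None):
    """grasp jar whose underside stands at zb"""
    arm.gripper_to(.08); go(x,y,zb+.22,psi); arm.movel([x,y,zb+.104],vel=.12); arm.gripper_to(.03)
    o=readout.observe(); print('gap',round(float(o['finger_gap']),4),'force',round(float(o['finger_force']),1))
    arm.movel([x,y,zb+.22],vel=.12); arm.hold(.2); print('lifted gap',round(float(readout.observe()['finger_gap']),4),'Fz',round(float(F()),2))
def place(x,y,zb,psi=PSI):
    z=zb+.104
    go(x,y,zb+.22,psi); arm.movel([x,y,z+.008],vel=.12); arm.hold(.2); f0=F(); h=z+.008
    while h>z-.008:
        h-=.0015; arm.movel([x,y,h],vel=.02); arm.hold(.08)
        if F()>f0+2.0: break
    print('placed at dz',round(h-z,4),'dF',round(float(F()-f0),2))
    arm.gripper_to(.065); arm.hold(.2); arm.gripper_to(.08); arm.movel([x,y,zb+.22],vel=.12)
E
cat > j1.py <<'E'
from h import *
pick(.4443,-.0282,0.); place(*press(.002,.02),.014)
print(readout.observe()['t'])
for X,a,b in jars(.47,.0,dy=.06,name='k'): print(X.round(4),a,b,'press',np.round([(X[:2]-O)@EX,(X[:2]-O)@EY],4))
cv2.imwrite('pics/t4.png',np.hstack([cv2.resize(cv2.imread(f'pics/k{k}.png'),(400,300)) for k in 'ab']))
E
python3 j1.py
```

```text
gap 0.049 force 60.5
lifted gap 0.0491 Fz -2.84
placed at dz 0.0005 dF 7.81
38.8333
[0.4963 0.2425 0.0542] 767 1673 press [-0.0039  0.0353]
[ 0.4924 -0.0878  0.0703] 1436 1420 press [ 0.0367 -0.2924]
```

View pics/t4.png

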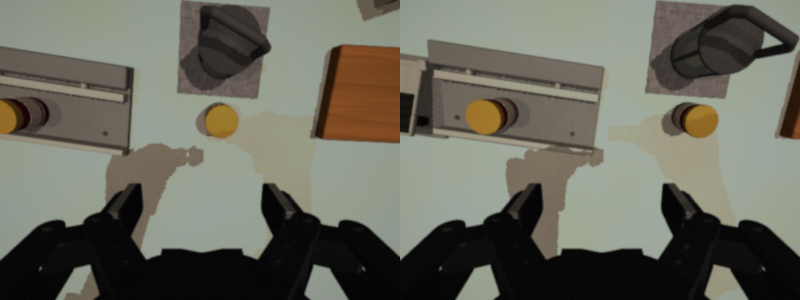

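```bash
python3 - <<'E'
from h import *
x,y,s=.4915,-.0878,1.17
arm.gripper_to(.068); go(x,y,.26,s); arm.movel([x,y,.104],vel=.1); arm.gripper_to(.03); print(readout.observe()['finger_gap'])
arm.movel([x,y,.24],vel=.1); print(readout.observe()['finger_gap'],F())
arm.movel([x-.02,y+.08,.24]) 
place(*press(.002,-.06),.014)
print(readout.observe()['t'])
for X,a,b in jars(.47,.18,dy=.03,name='l'): print(X.round(4),a,b,'press',np.round([(X[:2]-O)@EX,(X[:2]-O)@EY],4))
s=vision.get_image('scene'); 
for d in spotter.recognise(s,'lantern'): print(d['conf'],np.round(d['position'],3))
cv2.imwrite('pics/t5.png',np.hstack([cv2.resize(cv2.imread('pics/la.png'),(400,300)),cv2.resize(s['pixels'][120:300,140:380,::-1],(400,300))]))
E
```

```text
0.04884653190605657
0.048627131040637143 -2.6746012896324647
placed at dz 0.0005 dF 6.83
52.4417
[0.501  0.2262 0.083 ] 1652 1639 press [0.003  0.0199]
[0.4904 0.1467 0.085 ] 1614 1603 press [ 0.0032 -0.0603]
0.92 [ 0.618 -0.1    0.099]
0.69 [ 0.7   -0.483  0.092]
0.23 [ 0.536 -0.386  0.033]
```

View pics/t5.png

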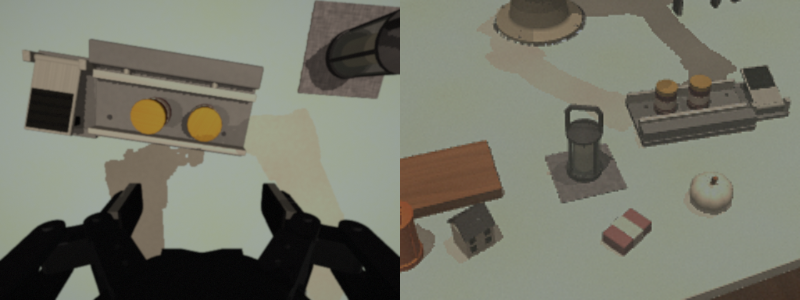

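Both jars stand in the press, with lid heights about 84 mm. Next is the pedal.

```bash
python3 - <<'E'
from h import *
arm.gripper_to(0.0)
x,y=press(-.024,.172)
go(x,y,.24,PSI); arm.movel([x,y,.150],vel=.1); arm.hold(.2); f0=F(); h=.150; log=[]
while h>.100:
    h-=.003 if h>.118 else .0015; arm.movel([x,y,h],vel=.03); f=F()-f0; log.append((round(h,4),round(float(readout.observe()['ee_pos'][2]),4),round(float(f),1)))
    if f>35: break
print(log)
arm.hold(1.3); o=readout.observe(); print(o['ee_pos'],F()-f0)
p=vision.get_image('scene'); save(p,'press'); 
arm.movel([x,y,.150],vel=.06); arm.hold(.5); arm.movel([x,y,.24]); print(F(),readout.observe()['t'])
arm.gripper_to(.08)
for X,a,b in jars(.47,.18,dy=.03,name='m'): print(X.round(4),a,b,'press',np.round([(X[:2]-O)@EX,(X[:2]-O)@EY],4))
c=cv2.resize(p['pixels'][140:230,270:390,::-1],(400,300))
cv2.imwrite('pics/t6.png',np.hstack([cv2.resize(cv2.imread('pics/ma.png'),(400,300)),c]))
E
```

```text
[(0.147, 0.1469, 0.5), (0.144, 0.1437, 0.5), (0.141, 0.1407, -1.2), (0.138, 0.1379, -0.0), (0.135, 0.1352, 5.2), (0.132, 0.1324, 6.0), (0.129, 0.1294, 6.1), (0.126, 0.1265, 7.1), (0.123, 0.1235, 6.9), (0.12, 0.1206, 7.8), (0.117, 0.1176, 10.1), (0.1155, 0.1161, 8.5), (0.114, 0.1146, 9.5), (0.1125, 0.1131, 10.5), (0.111, 0.1116, 9.2), (0.1095, 0.1101, 9.0), (0.108, 0.1091, 15.2), (0.1065, 0.1088, 29.4), (0.105, 0.1086, 42.2)]
[0.4931326  0.38155399 0.1085555 ] 41.90507602234792
0.3516242955760822 65.85
[0.4886 0.2282 0.0822] 1583 1585 press [-0.0096  0.0202]
[0.4771 0.1486 0.0846] 1555 1541 press [-0.0103 -0.0602]
```

View pics/t6.png

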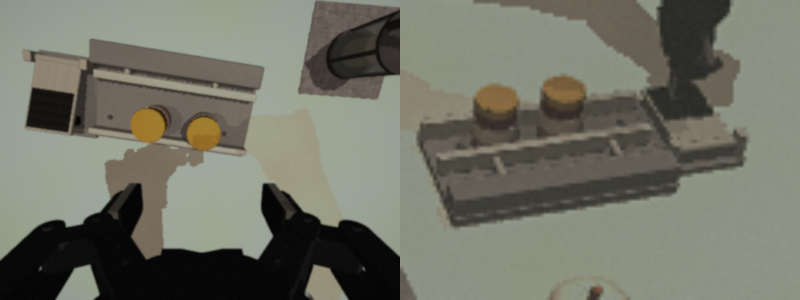

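The pedal hit its hard stop (force rose steeply at TCP z = 0.1086), was held, and is back up. The jars slid to x = -10 mm and stand upright. Moving them to the plinth now.

```bash
cat > fin.py <<'E'
from h import *
for (px,py),(tx,ty) in [((.4771,.1486),(.517,-.45)),((.4886,.2282),(.520,-.345))]:
    pick(px,py,.014); arm.movel([px,py,.37],vel=.15); go(tx,ty,.37,PSI)
    place(tx,ty,.03); print('t',readout.observe()['t'])
    arm.movel([tx,ty,.37],vel=.15)
    if py<.2:
        for X,a,b in jars(.47,.18,dy=.03,name='n'): print(X.round(4),a,b)
for X,a,b in jars(.46,-.40,z=.36,dy=.04,name='o'): print(X.round(4),a,b)
go(.45,-.25,.45,0.); s=vision.get_image('scene')
for o in ('lantern','jar1','pedal_pad','house','pumpkin','soap'):
    for d in spotter.recognise(s,o)[:3]: print(o,round(float(d['conf']),2),np.round(d['position'],3))
cv2.imwrite('pics/t7.png',np.hstack([cv2.resize(cv2.imread('pics/oa.png'),(400,300)),cv2.resize(s['pixels'][120:300,90:330,::-1],(400,300))]))
E
python3 fin.py
```

```text
gap 0.049 force 60.8
lifted gap 0.0492 Fz -2.73
placed at dz 0.0005 dF 6.68
t 81.4417
[0.4887 0.2282 0.0828] 1586 1584
gap 0.0492 force 61.0
lifted gap 0.0488 Fz -1.96
placed at dz 0.0005 dF 6.78
t 98.2583
[ 0.5211 -0.3455  0.0996] 1549 1551
[ 0.5182 -0.4505  0.1007] 1537 1531
lantern 0.97 [ 0.702 -0.48   0.093]
lantern 0.89 [ 0.617 -0.099  0.101]
jar1 0.9 [ 0.532 -0.446  0.086]
jar1 0.55 [ 0.537 -0.345  0.086]
pedal_pad 0.82 [0.53  0.371 0.053]
pumpkin 0.88 [0.781 0.104 0.05 ]
soap 0.78 [ 0.793 -0.084  0.027]
```

View pics/t7.png

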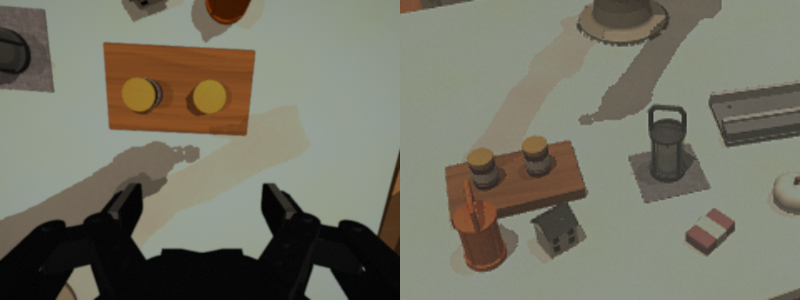

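Both jars stand on the plinth, with lids at 0.100 m. The lantern is upright on the mat, the pedal is up and the ornaments and soap haven't moved. Handing in.

```bash
python3 -c "
from h import *
print(sign_off())"
```

```text
the job is handed in; nothing more can be done
None
```

I've handed the job in, and the last pictures look right: the lantern is upright on the mat, both jars were pressed at the pedal's stop and now stand on the plinth, and the pedal is back up. The sign-off returned no verdict, and the fingers pressed the pedal with about 42 N (I read the 40 N limit as covering only the arm and gripper body).

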